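# Stack the alternating plates on a splined clutch hub

## Robot

A 6-joint arm with a two-finger parallel gripper is mounted at the origin on the work surface. World frame = base frame: x ahead of the robot, y to its left, z up, the work surface at z = 0. Lengths are in m, angles in rad, forces in N, time in s.
With the tool pointing down it reaches from about 0.35 to 0.95 m from the base axis. Payload 17.4 kg.
Tool frame: the origin (TCP) lies where the fingers leave the gripper's body, on its centre line; the fingertips stand arm.tip_extent ahead of it and the grasp point (between the pads) lies 65 mm ahead of it (arm.tip_extent is the distance from the TCP to the fingertips, in m); z points along the fingers, y is the direction in which the jaws open and shut (so a half turn about z gives the same grasp; the last joint's range is limited). The gripper opens to 93 mm and grips with 3 to 60 N. Pads are 15 mm wide; open, the fingers measure 128 mm over their backs; the gripper's body (75 mm by 188 mm) begins 65 mm behind the grasp point.
Start: joints at [-1.208, 0.116, 1.442, -0, 1.584, -0.038], TCP at [0.263, -0.622, 0.303] pointing down, gripper open.
Joint ranges: [-2.83, 2.83], [-0.83, 2.19], [0.07, 2.5], [-1.14, 4.28], [0.01, 3], [-2.97, 2.97]. Speed limits (rad/s): [1.89, 1.89, 2.22, 3.14, 3.14, 3.14].

## Interface

Orientations are given as a rotation vector (axis times angle).
In Python, from plant import arm, imaging gives the robot as it stands.
- The arm moves only by the tool step_arm, never from a script. Its argument "steps" is one flat list of numbers, 7 for each row, row after row: the shift along the tool's x, y, z in mm, then the turn, a rotation vector about the tool's x, y, z in degrees, then the gripper command: -1 is shut, 1 is fully open, values between are in proportion. In form: [dx, dy, dz, ax, ay, az, gripper, dx, dy, dz, ax, ay, az, gripper, ...]. A call has 1 to 8 rows; each row is the pose to reach, as a shift and turn from the pose commanded when the call began, along the tool's axes at that moment; what a row does not reach only later rows make up. A row lasts 1/10 s, in which the tool goes at most 50 mm and 8.59 degrees, less where a joint would pass 70% of its speed; a pose out of reach is approached as far as the arm can. A call with a gripper value outside its range is refused whole. The fingers move at their own pace and stop on an object; "newtons" is the grip in N (left out, the last holds). Time passes only in rows, so rows that repeat a pose let the fingers close. It gives the time, the measured TCP pose, the force and the opening at its end, in the units of the state.
- arm.state(): the state, without advancing time (a new reading comes with each control period).
- imaging.get_image(name): name is "side" or "top"; returns a dict with "pixels" (420x560x3 uint8, red, green, blue), "vertical_fov" (degrees; the focal length in pixels is half the picture's height over the tangent of half this angle, whatever the lens; pixels are square), "cx", "cy" (the principal point, pixels), "distortion" ([k1, k2, p1, p2, k3] as OpenCV has them; the pictures are not rectified), "view" (4x4, takes a point from world to camera coordinates). Camera axes: x right, y down, z forward; pixel columns grow to the right and rows downward; lengths in m; the calibration is good to about 2 mm. A picture is of the moment at which its call begins. There is no depth.
- arm.sign_off(): hands the job in, once; it reports no verdict.
The state is a dict: "time": time; "joints": joint angles; "dq": joint speeds; "effort": joint torques, N m; "ee_pos": TCP position; "eef_rot": TCP orientation; "contact_force": force on the tool from outside, world axes, zero at the start; "torque": the same for the moment, N m; "grip_width": finger opening in m.
Only numpy, scipy, OpenCV 4.12 (cv2) and the standard library are available. Lean on these libraries where they do the work, as an engineer would, in place of code of your own. Each camera call takes 0.05 s, during which the arm holds its last target.

## Task

Build up the plate pack on the splined clutch hub, which already carries one fixed wide-tabbed disc: first fit the narrow-tabbed separator plate with its tab pointing directly opposite to the fixed disc's tab, then on top of it the loose wide-tabbed disc with its tab directly above the fixed disc's tab. Both plates must lie flat and fully home on the stack; leave the other things on the bench where they are.

Things in the scene. Friction and masses are not known exactly. Their poses are not given: they have to be found in the camera images.
- hub: Clutch hub, upright, fixed to the bench, immovable. Origin: centre of its underside, z up. Round grey flange 140 mm across, 15 mm high (bolt heads to 21 mm), then a round shoulder 52 mm across up to z = 40 mm. On it a fixed clutch disc, 62 mm across flats, z = 40 to 50 mm, its 40 mm wide tab along the hub's +x out to 62 mm. Above it the spline, up to z = 84 mm.
- hub_spline (a point): Top centre of the hub's spline, on its axis, 84 mm above its underside; axes as the hub's. Spline: core 18 mm in diameter and four round upright ribs, 10 mm in diameter, centred 15 mm from the axis along +x, +y, -x, -y; tops chamfered 4 to 6 mm. Plate teeth pass between the ribs with about 2 mm play, so a plate goes on at four angles, only one of them right.
- separator: Loose separator plate, flat on the bench at the start, 8 mm thick: eight-sided steel ring, 62 mm across flats, opening 44 mm, with four inner teeth 7.6 mm wide, inward to 11 mm from the centre, at 45 degrees to its x and y axes. Its only tab, 18 mm wide, runs along +x to 76 mm from the centre. Origin: ring centre, underside; z up. Home when this is 50 mm above the hub's underside.
- separator_tab (a point): Middle of the end face of the separator's tab: 76 mm along its +x axis, 4 mm above its underside. The plate weighs 0.14 to 0.28 kg, centre of mass 10 to 20 mm from the ring's centre towards the tab; it can be held level by the two flats facing +y and -y (each 25 mm long, 62 mm apart).
- disc: Loose clutch disc, shaped like the one fixed on the hub, flat on the bench at the start: ring and teeth as the separator's but 10 mm thick; its only tab is 40 mm wide, 5 mm thick (level with the underside), along +x to 62 mm from the centre. Origin: ring centre, underside; z up. Home, on the separator, when this is 58 mm above the hub's underside.
- disc_tab (a point): Middle of the end face of the loose disc's tab: 62 mm along its +x axis, 2.5 mm above its underside. The disc weighs 0.14 to 0.28 kg, centre of mass about 12 mm from the ring's centre towards the tab; it can be held level by the two flats facing +y and -y (each 25 mm long, 62 mm apart).
- screwdriver: Bystander, leave it alone: screwdriver lying on the bench beyond the work area, about crosswise. Origin under its middle, x along it towards the tip.
- wrench: Bystander, leave it alone: wrench lying crosswise on the bench, near the robot. Origin under its middle, x along it.
- collar: Bystander, leave it alone: plain steel ring, 60 mm across, 22 mm high, with a 36 mm bore. Origin: centre of its underside.
- channel: Bystander, leave it alone: open steel channel, 200 mm long along its y axis, 22 mm wide, 20 mm high. Origin: centre of its underside.

How it is judged:
On the way, in this order (a step that is already met when the one before it is completed fails the run):
1. the separator is home on the fixed disc, its tab opposite to the fixed disc's tab (z of separator in the frame of hub between 0.047 and 0.053 m and horizontal distance between separator and hub below 0.004 m and angle between separator's own z axis and vertical below 0.06 rad and x of separator_tab in the frame of hub below -0.068 m and y of separator_tab in the frame of hub between -0.02 and 0.02 m), for 0.2 s.
2. the loose disc is home on the separator, its tab above the fixed disc's tab (all of step 1 and z of disc in the frame of hub between 0.055 and 0.061 m and horizontal distance between disc and hub below 0.004 m and angle between disc's own z axis and vertical below 0.06 rad and x of disc_tab in the frame of hub above 0.055 m and y of disc_tab in the frame of hub between -0.02 and 0.02 m), for 0.2 s.
At the end, for the whole second after the job is handed in: On the hub: separator underside at 50 mm, disc underside at 58 mm above the hub's underside (each within 3 mm), both within 4 mm of its axis, level within 0.06 rad, separator tab along hub -x, disc tab along hub +x (tab ends within 20 mm sideways), both at rest (all of step 2 and linear speed of each of separator, disc below 0.02 m/s); the robot touches nothing.
It fails at once if one of the bystanders is pushed more than 40 mm from its place (distance of any of screwdriver, wrench, collar, channel from where it was at the start of the episode above 0.04 m).
It also fails if it takes over 64 s, if anything falls off the work surface, if the arm or the gripper's body presses on something with over 40 N, if the wrist force passes 120 N, or if a joint passes its speed limit or range.

## Working session

There is one attempt and no reset: what is moved stays moved. The work goes in short steps, Python scripts to look and compute and a tool call to move; the robot and the scene stay as the last step left them, time stands still between calls to the robot, and variables do not carry over. Pictures are saved under pics/ and viewed, and the job is handed in when it is done.

Besides the shell and the picture viewer there is one more tool, called in YAML: its name, and indented under it one key for each argument. step_arm: Moves the arm, as the interface text tells. Its arguments: {"type":"object","properties":{"steps":{"type":"array","items":{"type":"number"}},"newtons":{"type":"number"}},"required":["steps"]}

```bash
mkdir -p pics
cat > h.py <<'E'
import numpy as np, cv2
from plant import arm, imaging
def grab(n,fn=None):
    d=imaging.get_image(n)
    if fn: cv2.imwrite('pics/'+fn,cv2.cvtColor(np.asarray(d['pixels']),cv2.COLOR_RGB2BGR))
    return d
def cam(d):
    f=210/np.tan(np.radians(d['vertical_fov'])/2)
    K=np.array([[f,0,d['cx']],[0,f,d['cy']],[0,0,1]]);return K,np.array(d['distortion'],float),np.array(d['view'],float)
def onplane(d,uv,z):
    K,D,V=cam(d);uv=np.asarray(uv,float).reshape(-1,1,2)
    n=cv2.undistortPoints(uv,K,D)[:,0]
    r=np.c_[n,np.ones(len(n))]@V[:3,:3];c=-V[:3,:3].T@V[:3,3]
    return (c+r*((z-c[2])/r[:,2])[:,None])[:,:2]
def proj(d,P):
    K,D,V=cam(d);return cv2.projectPoints(np.asarray(P,float).reshape(-1,1,3),cv2.Rodrigues(V[:3,:3])[0],V[:3,3],K,D)[0][:,0]
E
python3 - <<'E'
from h import *
for n in('top','side'):
    d=grab(n,n+'0.png');print(n,d['vertical_fov'],d['cx'],d['cy'],d['distortion'],np.round(d['view'],3).tolist())
print(arm.state(),arm.tip_extent)
E
```

```text
top 45.90575478048177 271.690590536287 203.82183662070668 [0.04453906 0.         0.         0.         0.        ] [[-0.019, -1.0, -0.016, 0.009], [-0.997, 0.02, -0.075, 0.553], [0.075, 0.014, -0.997, 1.427], [0.0, 0.0, 0.0, 1.0]]
side 56.38287005008003 278.52741522567726 211.06114197366614 [-0.07908559  0.          0.          0.          0.        ] [[-0.988, -0.153, -0.003, 0.518], [-0.107, 0.704, -0.702, 0.138], [0.109, -0.693, -0.712, 0.884], [0.0, 0.0, 0.0, 1.0]]
{'time': 0.1, 'joints': array([-1.20778420e+00,  1.16411426e-01,  1.44216865e+00, -2.65585202e-05,
        1.58399728e+00, -3.77786804e-02]), 'dq': array([ 0.00038143, -0.00167758, -0.00087427,  0.00099181, -0.0016677 ,
        0.00179364]), 'effort': array([ 2.40673711e-03, -7.22895384e+01, -6.23862720e+01,  7.82844471e-02,
        2.26877863e-02, -5.69928625e-05]), 'ee_pos': array([ 0.2633161 , -0.62142255,  0.30211541]), 'eef_rot': array([-3.07777498e+00, -6.25162412e-01,  2.91496809e-04]), 'contact_force': array([ 0.86177628, -0.32723934, -0.14133754]), 'torque': array([ 0.03782296, -0.03417236, -0.01851414]), 'grip_width': 0.09295331813057867} 0.0841
```

```bash
ls . pics
```

```text
.:
h.py
pics

pics:
side0.png
top0.png
```

View pics/top0.png

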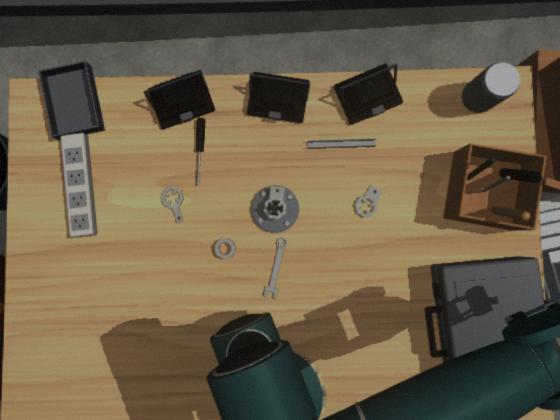

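View pics/side0.png

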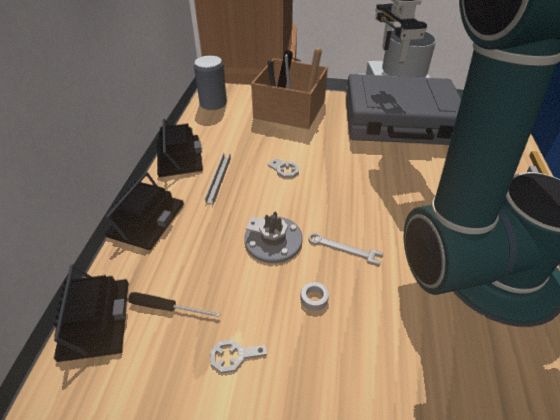

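The top view shows the separator near (172,198) with its tab down to about (179,221), and the hub near (275,208) with its tab up. The disc is near (364,207) with its tab up and to the right. I'll enlarge each one.

Run:
```python
from h import *
im=cv2.imread('pics/top0.png');s=cv2.imread('pics/side0.png')
def c(i,x,y,w,h): return cv2.resize(i[y:y+h,x:x+w],(w*6,h*6),interpolation=cv2.INTER_CUBIC)
a=np.hstack([c(im,150,178,44,50),c(im,345,178,44,50),c(im,253,178,44,50)])
cv2.imwrite('pics/z1.png',a)
b=np.hstack([c(s,205,332,66,48),c(s,240,205,66,60)[:288]]);cv2.imwrite('pics/z2.png',b)
```

```text
(no output)
```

View pics/z1.png

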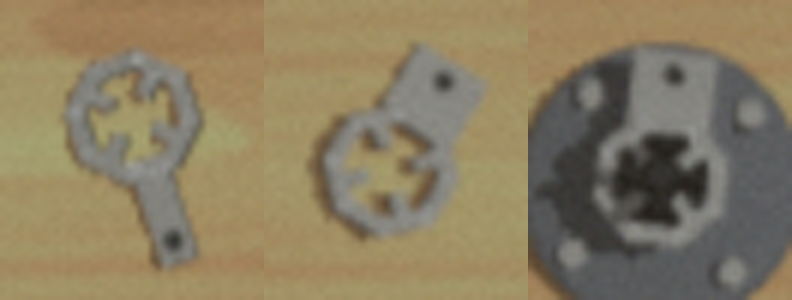

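View pics/z2.png

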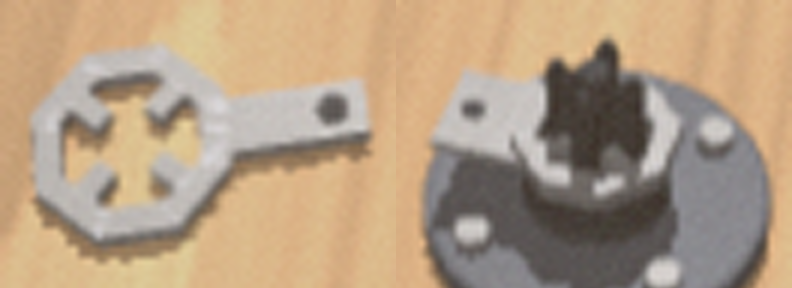

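```bash
cat > seg.py <<'E'
from h import *
def mask(d,box,up=8):
    x,y,w,h=box;p=np.asarray(d['pixels'])[y:y+h,x:x+w]
    b=cv2.resize(p,None,fx=up,fy=up,interpolation=cv2.INTER_CUBIC)
    return b,cv2.cvtColor(b,cv2.COLOR_RGB2HSV)
def touv(q,box,up=8): return (np.asarray(q,float)+.5)/up-.5+np.array(box[:2])
def plate(d,box,ztop,L,thr=70,up=8):
    b,hsv=mask(d,box,up)
    m=((hsv[...,1]<thr)).astype(np.uint8)
    c=max(cv2.findContours(m,cv2.RETR_EXTERNAL,cv2.CHAIN_APPROX_NONE)[0],key=cv2.contourArea)
    P=onplane(d,touv(c[:,0],box,up),ztop)
    # ring centre: fit to contour points away from tab, iterating
    M=P.mean(0); tip=P[np.argmax(np.linalg.norm(P-M,axis=1))]
    a=cv2.fitLine(P.astype(np.float32),cv2.DIST_L2,0,.01,.01).ravel()[:2]; a*=np.sign(a@(tip-M))
    C=tip-L*a
    for _ in range(30):
        r=P-C; s=r@a; k=(s<20e-3)&(np.linalg.norm(r,axis=1)<.05)
        A=np.c_[2*P[k],np.ones(k.sum())];x=np.linalg.lstsq(A,(P[k]**2).sum(1),rcond=None)[0]
        C=x[:2];R=np.sqrt(x[2]+C@C)
        # tab direction from tab side points
        r=P-C; s=r@a;t=r@np.array([-a[1],a[0]]);k=(s>38e-3)&(s<L-8e-3)
        up_,dn=np.polyfit(s[k&(t>0)],t[k&(t>0)],1),np.polyfit(s[k&(t<0)],t[k&(t<0)],1)
        mid=(up_+dn)/2; 
        Cn=C; ang=np.arctan2(a[1],a[0])+np.arctan(mid[0]); a=np.array([np.cos(ang),np.sin(ang)])
    r=P-C;s=r@a
    return C,R,ang,mid,s.max(),up_[1]-dn[1],m
E
python3 - <<'E'
from seg import *
T=grab('top');S=grab('side')
for n,d,box,z,L in(('sep top',T,(150,178,44,50),.008,.076),('sep side',S,(200,330,75,50),.008,.076),('disc top',T,(345,178,44,50),.010,.062),('disc side',S,(258,150,50,36),.010,.062)):
  for thr in(60,80,100):
    C,R,ang,mid,sm,w,m=plate(d,box,z,L,thr);print(n,thr,np.round(C*1e3,1),round(R*1e3,1),'ang',round(np.degrees(ang),2),'off',round(mid[1]*1e3,2),'tip',round(sm*1e3,1),'w',round(w*1e3,1))
  cv2.imwrite('pics/m_%s.png'%n.replace(' ','_'),m*255)
E
```

```text
sep top 60 [579.4 293.4] 32.1 ang -162.3 off 0.45 tip 75.7 w 18.6
sep top 80 [579.2 293.3] 33.2 ang -162.58 off 0.79 tip 76.5 w 21.0
sep top 100 [566.5 298.7] 46.6 ang -189.85 off 24.7 tip 84.4 w 138.5
sep side 60 [578.8 291.5] 33.1 ang -162.58 off 0.19 tip 75.6 w 20.9
sep side 80 [578.6 291.3] 34.0 ang -162.41 off -0.11 tip 76.1 w 23.3
sep side 100 [557.5 292.7] 47.2 ang 53.91 off -8.11 tip 72.5 w 134.7
disc top 60 [ 542.2 -276.5] 32.1 ang -33.71 off 1.18 tip 61.7 w 39.2
disc top 80 [ 542.4 -277.1] 33.5 ang -32.68 off 0.49 tip 62.5 w 42.6Traceback (most recent call last):
  File "<stdin>", line 5, in <module>
  File "seg.py", line 22, in plate
    up_,dn=np.polyfit(s[k&(t>0)],t[k&(t>0)],1),np.polyfit(s[k&(t<0)],t[k&(t<0)],1)
           ~~~~~~~~~~^^^^^^^^^^^^^^^^^^^^^^^^^
    raise TypeError("expected non-empty vector for x")
TypeError: expected non-empty vector for x
```

Run:
```python
from seg import *
T=grab('top');S=grab('side')
# bolts + flange
for n,d,box in(('top',T,(245,178,60,60)),('side',S,(240,205,70,62))):
    b,hsv=mask(d,box)
    m=((hsv[...,1]<80)).astype(np.uint8)
    m2=((hsv[...,1]<60)&(hsv[...,2]>120)).astype(np.uint8)
    print(n,np.percentile(hsv[...,2][m>0],[10,50,90]))
    c=max(cv2.findContours(m,cv2.RETR_EXTERNAL,cv2.CHAIN_APPROX_NONE)[0],key=cv2.contourArea)
    P=onplane(d,touv(c[:,0],box),.015)
    e=cv2.fitEllipse((P*1e4).astype(np.float32));print('flange',np.array(e[0])/10,np.array(e[1])/10)
    for cc in cv2.findContours(m2,cv2.RETR_EXTERNAL,cv2.CHAIN_APPROX_NONE)[0]:
        A=cv2.contourArea(cc)/64
        if A>8:
            M=cv2.moments(cc);q=touv([M['m10']/M['m00'],M['m01']/M['m00']],box);print(np.round(q,1),round(A,1),np.round(onplane(d,q,.021)*1e3,1),np.round(onplane(d,q,.05)*1e3,1))
    cv2.imwrite('pics/hub_%s.png'%n,np.hstack([cv2.cvtColor(b,cv2.COLOR_RGB2BGR),cv2.merge([m2*255]*3)])[:,:]) 
    i=cv2.imread('pics/hub_%s.png'%n);cv2.imwrite('pics/hub_%s.png'%n,cv2.resize(i,None,fx=.7,fy=.7))
```

```text
top [ 59.  93. 131.]
flange [539.77075195 -10.79477997] [139.09143066 140.16141357]
[286.7 222.9] 9.8 [[496.3 -44.3]] [[495.2 -43.9]]
[259.9 219.8] 10.1 [[506.6  33.4]] [[505.4  32.3]]
[289.8 196.5] 9.8 [[573.3 -55.1]] [[570.6 -54.5]]
[277.1 198.6] 255.7 [[567.8 -17.7]] [[565.3 -17.8]]
side [ 71. 118. 195.]
flange [540.68989258 -10.19459839] [140.22532959 157.88995361]
[275.  235.4] 19.1 [[533.9 -11.1]] [[529.7  13.8]]
[282.1 241.1] 776.7 [[514.5   4. ]] [[511.   28.2]]
[255.8 226.4] 291.9 [[584.8 -32.6]] [[578.4  -6.9]]
```

View pics/hub_top.png

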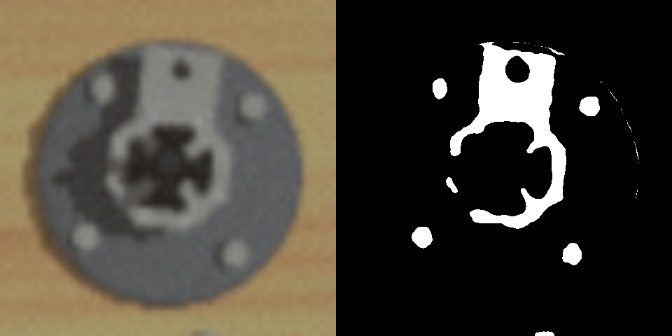

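View pics/hub_side.png

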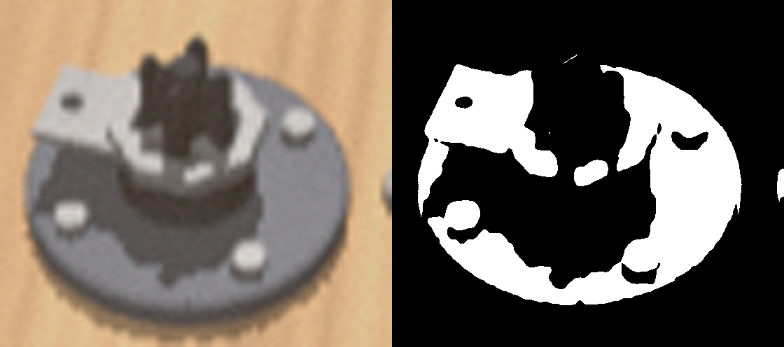

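The bolts give a hub centre of (540.0, -10.8) and a yaw of about -7.8°. The separator is at (579, 292.5) at -162.4°, and the disc at (542.3, -277) at about -33°. Next is a helper for relative moves.

```bash
cat > go.py <<'E'
import sys
from h import *
from scipy.spatial.transform import Rotation as R
def rel(p,psi):
    s=arm.state();Rc=R.from_rotvec(s['eef_rot'])
    a=np.radians(psi)
    x=np.array([np.cos(a),np.sin(a),0]);z=np.array([0,0,-1.]);Rt=R.from_matrix(np.c_[x,np.cross(z,x),z])
    d=Rc.inv().apply(np.array(p)/1e3-s['ee_pos'])*1e3;t=np.degrees((Rc.inv()*Rt).as_rotvec())
    m=Rc.as_matrix()
    print('t',round(s['time'],2),'tcp',np.round(s['ee_pos']*1e3,1),'psi',round(np.degrees(np.arctan2(m[1,0],m[0,0])),2),'tilt',np.round(m[:2,2],4),'F',np.round(s['contact_force'],1),'w',round(s['grip_width']*1e3,1),'q6',round(s['joints'][5],2))
    print('REL mm',np.round(d,1),'deg',np.round(t,2),'rows',np.linalg.norm(d)/50,np.linalg.norm(t)/8.59)
if __name__=='__main__':
    v=list(map(float,sys.argv[1:]));rel(v[:3],v[3])
E
python3 go.py 575.2 291.2 180 17.6
python3 - <<'E'
from h import *
T=grab('top')
q=[[277.0,190.4],[277.2,190.4]];print(onplane(T,q,.05)*1e3)
E
```

```text
t 0.3 tcp [ 263.3 -621.5  302.5] psi 22.96 tilt [-0.0001  0.0003] F [ 0.5  0.3 -0.5] w 93.2 q6 -0.04
REL mm [ 643.2 -718.6  122.8] deg [-0.02 -0.    5.36] rows 19.444815070308845 0.624348670902673
[[588.86200429 -18.09174203]
 [588.85045529 -18.66484795]]
```

step_arm:
  steps: [643,-719,60,0,0,5.4,1,643,-719,60,0,0,5.4,1,643,-719,60,0,0,5.4,1,643,-719,60,0,0,5.4,1,643,-719,60,0,0,5.4,1,643,-719,60,0,0,5.4,1,643,-719,60,0,0,5.4,1,643,-719,60,0,0,5.4,1]

```text
time: 1.15
ee_pos: [0.3923, -0.2418, 0.278]
eef_rot: [3.104, 0.479, 0.001]
contact_force: [1.8, -0.1, 0.7]
grip_width: 0.0927
```

```bash
python3 go.py 575.2 291.2 180 17.6
```

```text
t 1.15 tcp [ 392.3 -241.8  278. ] psi 17.54 tilt [ 0.0007 -0.0004] F [ 1.8 -0.1  0.7] w 92.7 q6 0.66
REL mm [ 334.9 -453.2   97.9] deg [ 0.03 -0.03 -0.06] rows 11.438885649077115 0.008874287660131586
```

step_arm:
  steps: [335,-453,70,0,0,0,0.64,335,-453,70,0,0,0,0.64,335,-453,70,0,0,0,0.64,335,-453,70,0,0,0,0.64,335,-453,70,0,0,0,0.64,335,-453,70,0,0,0,0.64,335,-453,70,0,0,0,0.64,335,-453,70,0,0,0,0.64]

```text
time: 1.95
ee_pos: [0.5212, 0.1341, 0.2286]
eef_rot: [3.105, 0.48, 0.001]
contact_force: [0.8, -0.9, 0.2]
grip_width: 0.0766
```

```bash
python3 go.py 575.2 291.2 120 17.6
```

```text
t 1.95 tcp [521.2 134.1 228.6] psi 17.59 tilt [0.0007 0.0001] F [ 0.8 -0.9  0.2] w 76.6 q6 1.47
REL mm [  98.9 -133.4  108.6] deg [ 0.01 -0.04 -0.01] rows 3.9691067957439032 0.00515523477360166
```

step_arm:
  steps: [99,-133,50,0,0,0,0.64,99,-133,50,0,0,0,0.64,99,-133,80,0,0,0,0.64,99,-133,108,0,0,0,0.64,99,-133,108,0,0,0,0.64,99,-133,108,0,0,0,0.64,99,-133,108,0,0,0,0.64]

```text
time: 2.65
ee_pos: [0.5756, 0.288, 0.1222]
eef_rot: [-3.105, -0.479, -0.002]
contact_force: [-0.1, 0.9, 0.8]
grip_width: 0.0763
```

```bash
python3 go.py 575.2 291.2 86.5 17.6;python3 - <<'E'
from h import *
for n in('side','top'):
  grab(n,n+'1.png');i=cv2.imread(f'pics/{n}1.png')
  c=i[280:410,150:340] if n=='side' else i[130:260,110:300]
  cv2.imwrite(f'pics/{n}1z.png',cv2.resize(c,None,fx=4,fy=4,interpolation=cv2.INTER_CUBIC))
E
```

```text
t 2.65 tcp [575.6 288.  122.2] psi 17.54 tilt [0.0014 0.0005] F [-0.1  0.9  0.8] w 76.3 q6 1.69
REL mm [ 0.5 -3.2 35.7] deg [-0.   -0.09 -0.06] rows 0.7172227956251 0.012034942453551146
```

View pics/side1z.png

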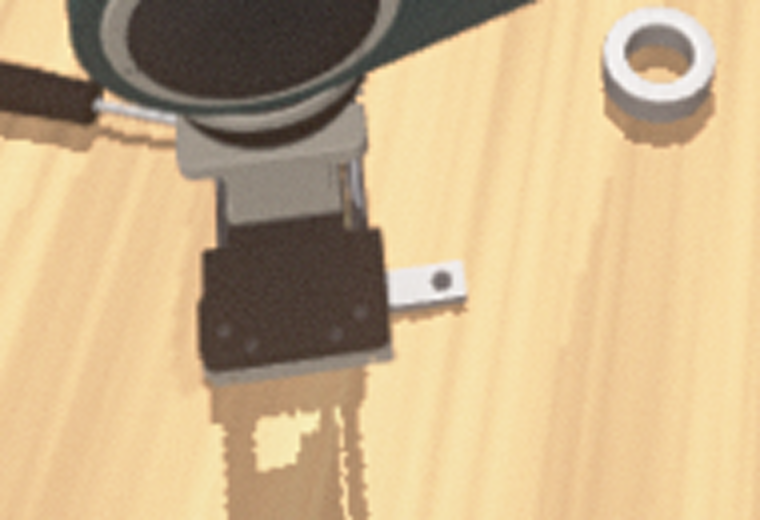

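step_arm:
  steps: [0.5,-3.2,12,0,0,0,0.64,0.5,-3.2,24,0,0,0,0.64,0.5,-3.2,30,0,0,0,0.64,0.5,-3.2,33,0,0,0,0.64,0.5,-3.2,33,0,0,0,0.64]

```text
time: 3.25
ee_pos: [0.5746, 0.2916, 0.0869]
eef_rot: [3.105, 0.48, -0.001]
contact_force: [0.1, 0.4, 1.2]
grip_width: 0.0764
```

```bash
python3 go.py 575.2 291.2 86.2 17.6
```

```text
t 3.25 tcp [574.6 291.6  86.9] psi 17.56 tilt [-0.0008 -0.0004] F [0.1 0.4 1.2] w 76.4 q6 1.69
REL mm [0.5 0.5 0.7] deg [ 0.01  0.05 -0.04] rows 0.020351673431176637 0.007628426510316819
```

step_arm:
  steps: [0.5,0.4,0.7,0,0,0,0.64,0.5,0.4,0.7,0,0,0,0,0.5,0.4,0.7,0,0,0,-1,0.5,0.4,0.7,0,0,0,-1,0.5,0.4,0.7,0,0,0,-1,0.5,0.4,0.7,0,0,0,-1]
  newtons: 25

```text
time: 3.85
ee_pos: [0.5755, 0.2915, 0.0872]
eef_rot: [-3.105, -0.48, -0.001]
contact_force: [-0.3, -1.0, 2.8]
grip_width: 0.0613
```

```bash
python3 go.py 575.2 291.2 186 17.6
```

```text
t 3.85 tcp [575.5 291.5  87.2] psi 17.56 tilt [0.0005 0.0001] F [-0.3 -1.   2.8] w 61.3 q6 1.69
REL mm [ -0.3   0.2 -98.8] deg [ 0.   -0.03 -0.04] rows 1.9760515291222007 0.005264617982041618
```

step_arm:
  steps: [0,0,0,0,0,0,-1,0,0,-20,0,0,0,-1,0,0,-50,0,0,0,-1,0,0,-90,0,0,0,-1,0,0,-120,0,0,0,-1,0,0,-120,0,0,0,-1]
  newtons: 50

```text
time: 4.45
ee_pos: [0.5763, 0.292, 0.2116]
eef_rot: [-3.103, -0.479, -0.009]
contact_force: [0.8, 0.1, -1.8]
grip_width: 0.0611
```

```bash
python3 go.py 544.0 -11.3 210 -8;python3 - <<'E'
from h import *
for n in('side',):
  grab(n,n+'2.png');i=cv2.imread(f'pics/{n}2.png')
  c=i[230:410,120:340] 
  cv2.imwrite(f'pics/{n}2z.png',cv2.resize(c,None,fx=3,fy=3,interpolation=cv2.INTER_CUBIC))
E
```

```text
t 4.45 tcp [576.3 292.  211.6] psi 17.57 tilt [0.0055 0.0027] F [ 0.8  0.1 -1.8] w 61.1 q6 1.69
REL mm [-122.3  279.4    0.6] deg [-0.13 -0.33 25.57] rows 6.10035506680553 2.976513177918807
```

View pics/side2z.png

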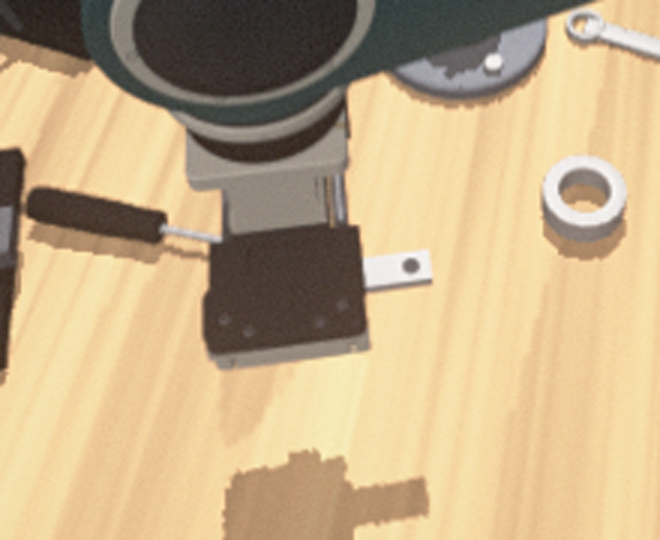

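```bash
python3 go.py 536.6 -10.3 210 -7.9
```

```text
t 4.5 tcp [575.7 291.8 208.7] psi 17.57 tilt [0.0027 0.0014] F [ 0.3  0.8 -2.4] w 60.8 q6 1.69
REL mm [-128.5  276.2   -1.8] deg [-0.07 -0.16 25.47] rows 6.091645380097236 2.9651108140424225
```

step_arm:
  steps: [-16,34.5,-1.8,0,0,3.2,-1,-32,69,-1.8,0,0,6.4,-1,-48,103.5,-1.8,0,0,9.6,-1,-64,138,-1.8,0,0,12.8,-1,-80,172.5,-1.8,0,0,16,-1,-96,207,-1.8,0,0,19.2,-1,-112,241.5,-1.8,0,0,22.4,-1,-125,270,-1.8,0,0,25.5,-1]

```text
time: 5.3
ee_pos: [0.5367, -0.0053, 0.2068]
eef_rot: [3.134, -0.222, -0.004]
contact_force: [0.9, -0.1, -2.4]
grip_width: 0.0607
```

```bash
python3 go.py 536.6 -10.3 195 -7.9
```

```text
t 5.3 tcp [536.7  -5.3 206.8] psi -8.09 tilt [-0.0023  0.0001] F [ 0.9 -0.1 -2.4] w 60.7 q6 1.65
REL mm [ 0.7  4.9 11.8] deg [ 0.01  0.13 -0.19] rows 0.2568498396479778 0.027112462577030594
```

step_arm:
  steps: [0.7,4.9,10,0,0,-0.2,-1,0.7,4.9,20,0,0,-0.2,-1,0.7,4.9,26,0,0,-0.2,-1,0.7,4.9,26,0,0,-0.2,-1,0.7,4.9,26,0,0,-0.2,-1]

```text
time: 5.8
ee_pos: [0.5377, -0.0078, 0.1824]
eef_rot: [-3.135, 0.21, 0.001]
contact_force: [0.3, 0.3, -2.1]
grip_width: 0.061
```

```bash
python3 go.py 536.6 -10.3 178 -7.9;python3 - <<'E'
from h import *
for n in('side','top'):
  grab(n,n+'3.png');i=cv2.imread(f'pics/{n}3.png')
  c=i[130:290,180:380] if n=='side' else i[130:290,180:380]
  cv2.imwrite(f'pics/{n}3z.png',cv2.resize(c,None,fx=4,fy=3.75,interpolation=cv2.INTER_CUBIC))
E
python3 go.py 536.6 -10.3 178 -7.9
```

```text
t 5.8 tcp [537.7  -7.8 182.4] psi -7.65 tilt [-0.0006  0.0001] F [ 0.3  0.3 -2.1] w 61.0 q6 1.64
REL mm [-0.8  2.6  4.4] deg [-0.    0.04  0.25] rows 0.10362041468844366 0.02885652596109707
t 5.9 tcp [537.9  -8.  183. ] psi -7.68 tilt [0.0004 0.    ] F [ 0.1 -0.6 -2.6] w 60.8 q6 1.64
REL mm [-0.9  2.4  5. ] deg [-0.   -0.02  0.22] rows 0.11249571336746499 0.02604393515711213
```

View pics/side3z.png

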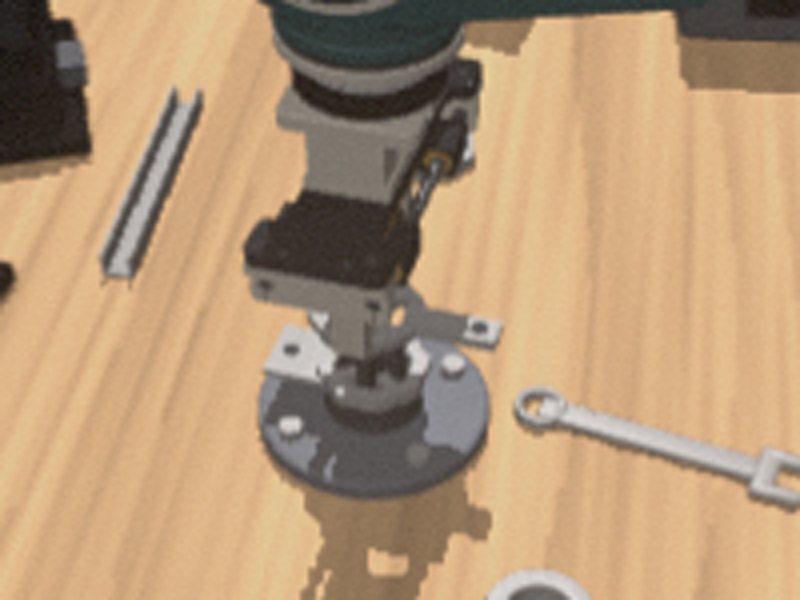

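View pics/top3z.png

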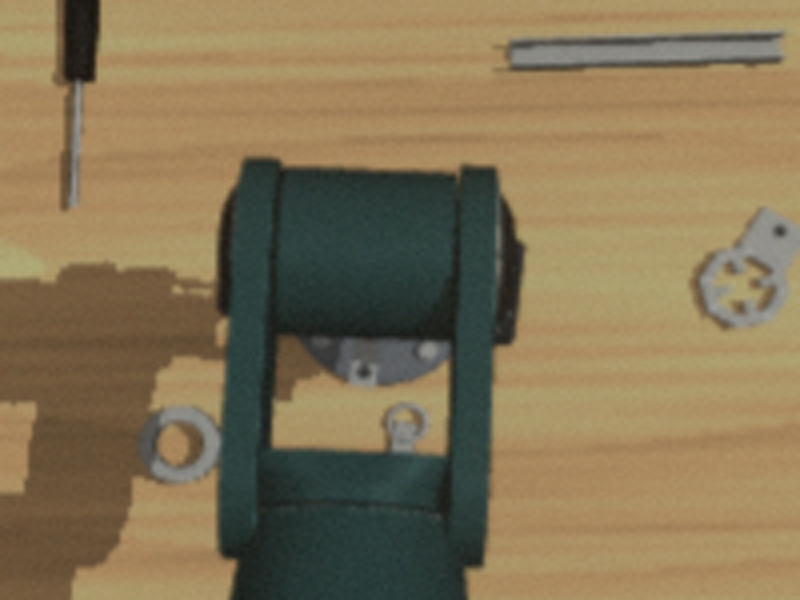

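```bash
cat > hole.py <<'E'
from h import *
def hole(d,guess,z,r=4,thr=None):
    g=cv2.cvtColor(np.asarray(d['pixels']),cv2.COLOR_RGB2GRAY).astype(float)
    x0,y0=int(round(guess[0])),int(round(guess[1]));p=g[y0-r:y0+r+1,x0-r:x0+r+1]
    yy,xx=np.mgrid[y0-r:y0+r+1,x0-r:x0+r+1]
    k=np.hypot(xx-guess[0],yy-guess[1])<2.6
    w=np.clip(np.percentile(p[k],85)-p,0,None)*k
    q=[(w*xx).sum()/w.sum(),(w*yy).sum()/w.sum()]
    return np.array(q),onplane(d,q,z)[0]*1e3
E
python3 - <<'E'
from hole import *
T=imaging.get_image('top');S=imaging.get_image('side')
s=arm.state();print(s['ee_pos'])
def fake(fn,d):
    e=dict(d);e['pixels']=cv2.imread('pics/'+fn)[...,::-1].copy();return e
T0,S0=fake('top0.png',T),fake('side0.png',S)
print('initial sep',hole(T0,(178.8,218.2),.008),hole(S0,(205+332/6,332+108/6),.008))
zt=s['ee_pos'][2]-.0872+.008
print('held',hole(T,(271.2,229.2),zt),hole(S,(180+480/4,130+328/3.75),zt))
print('fixed',hole(S,(180+291/4,130+349/3.75),.05),hole(T0,(277.2,190.4),.05),hole(S0,(240+(472-396)/6,205+108/6),.05))
E
```

```text
[ 0.53781761 -0.00827296  0.18305422]
initial sep (array([178.45527975, 217.70823483]), array([518.18334637, 273.64517861])) (array([259.99522673, 349.7398568 ]), array([518.01531879, 270.63120813]))
held (array([270.61494441, 228.57145193]), array([478.53929052,   1.27595498])) (array([299.46464222, 216.97415804]), array([476.93417265,  -1.07401542]))
fixed (array([252.44296788, 222.78737542]), array([588.51907887, -17.00165397])) (array([276.91137371, 190.07040867]), array([589.81624851, -17.8560741 ])) (array([252.43617021, 222.80496454]), array([588.52370255, -16.94366506]))
```

```bash
python3 go.py 536.4 -10.2 173 -7.9
```

```text
t 6.0 tcp [537.8  -8.3 183.1] psi -7.7 tilt [ 0.0005 -0.    ] F [ 0.1 -0.4 -1.2] w 60.6 q6 1.64
REL mm [-1.2  2.1 10.1] deg [-0.   -0.03  0.2 ] rows 0.20669824586896077 0.02341527558789094
```

step_arm:
  steps: [-1.2,2.1,3,0,0,0.2,-1,-1.2,2.1,7,0,0,0.2,-1,-1.2,2.1,10,0,0,0.2,-1,-1.2,2.1,10,0,0,0.2,-1,-1.2,2.1,10,0,0,0.2,-1]

```text
time: 6.5
ee_pos: [0.5362, -0.0106, 0.1726]
eef_rot: [-3.134, 0.217, 0.0]
contact_force: [-0.3, 0.5, -3.0]
grip_width: 0.0611
```

```bash
python3 go.py 536.4 -10.2 164 -7.9
```

```text
t 6.5 tcp [536.2 -10.6 172.6] psi -7.94 tilt [-0.0002  0.    ] F [-0.3  0.5 -3. ] w 61.1 q6 1.64
REL mm [ 0.2 -0.4  8.6] deg [-0.    0.01 -0.04] rows 0.17240870213573878 0.004605423447842303
```

step_arm:
  steps: [0,-0.2,2,0,0,0,-1,0,-0.2,4,0,0,0,-1,0,-0.2,6,0,0,0,-1,0,-0.2,8,0,0,0,-1,0,-0.2,8,0,0,0,-1]

```text
time: 7.0
ee_pos: [0.5361, -0.0103, 0.1643]
eef_rot: [3.134, -0.217, -0.001]
contact_force: [-0.1, -0.5, -1.7]
grip_width: 0.0611
```

```bash
python3 go.py 536.4 -10.2 154 -7.9
```

```text
t 7.0 tcp [536.1 -10.3 164.3] psi -7.94 tilt [-0.0005  0.    ] F [-0.1 -0.5 -1.7] w 61.1 q6 1.64
REL mm [ 0.3 -0.2 10.3] deg [ 0.    0.03 -0.04] rows 0.2061769875548093 0.005658808172553713
```

step_arm:
  steps: [0,0,3,0,0,0,-1,0,0,6,0,0,0,-1,0,0,9,0,0,0,-1,0,0,12,0,0,0,-1,0,0,15,0,0,0,-1,0,0,15,0,0,0,-1]

```text
time: 7.6
ee_pos: [0.5361, -0.0103, 0.1491]
eef_rot: [-3.134, 0.217, 0.001]
contact_force: [-1.3, -1.9, -2.0]
grip_width: 0.0608
```

```bash
python3 go.py 536.4 -10.2 137.5 -7.9
```

```text
t 7.6 tcp [536.1 -10.3 149.1] psi -7.94 tilt [-0.0006  0.0001] F [-1.3 -1.9 -2. ] w 60.8 q6 1.64
REL mm [ 0.3 -0.2 11.6] deg [-0.    0.04 -0.04] rows 0.23212812298981184 0.005998781341219306
```

step_arm:
  steps: [0,0,3,0,0,0,-1,0,0,6,0,0,0,-1,0,0,8,0,0,0,-1,0,0,10,0,0,0,-1,0,0,11.5,0,0,0,-1,0,0,11.5,0,0,0,-1]

```text
time: 8.2
ee_pos: [0.5361, -0.0103, 0.1379]
eef_rot: [-3.134, 0.217, 0.0]
contact_force: [-2.2, -2.0, -2.5]
grip_width: 0.0613
```

```bash
python3 go.py 536.4 -10.2 137.2 -7.9
```

```text
t 8.2 tcp [536.1 -10.3 137.9] psi -7.94 tilt [-0.0002  0.    ] F [-2.2 -2.  -2.5] w 61.3 q6 1.64
REL mm [ 0.2 -0.2  0.7] deg [ 0.    0.01 -0.04] rows 0.015729056296179402 0.004532291271903964
```

Nearly home with little side load. I'll go down 1 mm more and open a little.

step_arm:
  steps: [0,0,1,0,0,0,-1,0,0,1,0,0,0,0.5,0,0,1,0,0,0,0.8,0,0,1,0,0,0,0.8,0,0,1,0,0,0,0.8]

```text
time: 8.7
ee_pos: [0.5363, -0.0103, 0.1373]
eef_rot: [-3.134, 0.217, -0.001]
contact_force: [0.9, -1.0, 0.4]
grip_width: 0.0831
```

```bash
python3 go.py 536.4 -10.2 240 -7.9;python3 - <<'E'
from hole import *
S=grab('side','side4.png');T=grab('top','top4.png');i=cv2.imread(f'pics/side4.png')
c=i[130:290,180:380];cv2.imwrite(f'pics/side4z.png',cv2.resize(c,None,fx=4,fy=3.75,interpolation=cv2.INTER_CUBIC))
E
```

```text
t 8.7 tcp [536.3 -10.3 137.3] psi -7.94 tilt [0.0004 0.0001] F [ 0.9 -1.   0.4] w 83.1 q6 1.64
REL mm [ 1.000e-01 -1.000e-01 -1.027e+02] deg [-0.01 -0.02 -0.04] rows 2.053384474679989 0.004949399210415274
```

View pics/side4z.png

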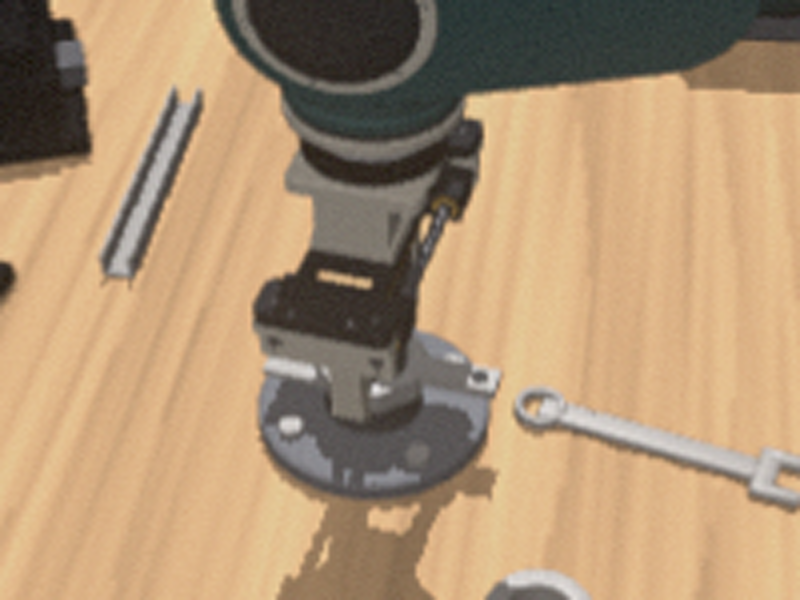

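step_arm:
  steps: [0,0,-15,0,0,0,0.8,0,0,-40,0,0,0,0.8,0,0,-75,0,0,0,0.8,0,0,-100,0,0,0,0.8,0,45,-105,0,0,5,0.8,0,90,-105,0,0,10,0.8,0,135,-105,0,0,15,0.8]

```text
time: 9.5
ee_pos: [0.5172, -0.1453, 0.244]
eef_rot: [3.078, -0.629, 0.003]
contact_force: [-0.2, -0.2, -0.3]
grip_width: 0.0836
```

```bash
python3 go.py 545.6 -279.2 130 -33.2
```

```text
t 9.5 tcp [ 517.2 -145.3  244. ] psi -23.08 tilt [ 0.0018 -0.0005] F [-0.2 -0.2 -0.3] w 83.6 q6 1.65
REL mm [ 78.4 112.1 114.2] deg [-0.02 -0.11 10.12] rows 3.5629115045598256 1.1776289730061997
```

step_arm:
  steps: [26,37,20,0,0,5,0.8,52,74,40,0,0,10,0.8,78,112,60,0,0,10,0.8,78,112,85,0,0,10,0.8,78,112,110,0,0,10,0.8,78,112,110,0,0,10,0.8]

```text
time: 10.1
ee_pos: [0.5447, -0.2774, 0.1297]
eef_rot: [-3.011, 0.891, 0.007]
contact_force: [-0.7, 0.3, 0.9]
grip_width: 0.0837
```

```bash
python3 go.py 545.6 -279.2 95 -33.2
python3 - <<'E'
from hole import *
from seg import plate
T=grab('top','top5.png');S=grab('side','side5.png')
def fake(fn,d):
    e=dict(d);e['pixels']=cv2.imread('pics/'+fn)[...,::-1].copy();return e
T0,S0=fake('top0.png',T),fake('side0.png',S)
print('disc hole',hole(T0,(374.5,191.4),.01),hole(S0,(276,165),.01))
for th in(50,65,75):
  for fn in('top0.png','top3.png'):
    C,R,ang,mid,sm,w,m=plate(fake(fn,T),(345,178,44,50),.01,.062,th);print(C*1e3,R,np.degrees(ang),mid,sm)
i=cv2.imread('pics/side5.png');c=i[130:290,180:380];cv2.imwrite(f'pics/side5z.png',cv2.resize(c,None,fx=4,fy=3.75,interpolation=cv2.INTER_CUBIC))
c=i[0:0]
i=cv2.imread('pics/top5.png');c=i[150:260,220:380];cv2.imwrite(f'pics/top5z.png',cv2.resize(c,None,fx=5,fy=5,interpolation=cv2.INTER_CUBIC))
c=cv2.imread('pics/side0.png')[145:190,255:315];cv2.imwrite(f'pics/disc0z.png',cv2.resize(c,None,fx=8,fy=8,interpolation=cv2.INTER_CUBIC))
E
```

```text
t 10.1 tcp [ 544.7 -277.4  129.7] psi -32.97 tilt [-0.004   0.0023] F [-0.7  0.3  0.9] w 83.7 q6 1.63
REL mm [ 1.9  1.  34.7] deg [0.01 0.26 0.23] rows 0.6957559565740445 0.04043519783494062
disc hole (array([374.48352358, 191.15011846]), array([ 584.93403538, -303.67811844])) (array([275.61320755, 164.67924528]), array([ 577.09797021, -289.94087672]))
[ 542.14968349 -276.30855711] 0.03154377548633993 -33.91506077288342 [9.88792381e-17 1.27648995e-03] 0.0614653134659847
[ 542.17500554 -276.33501301] 0.03158579567487904 -34.55003929951944 [1.47451495e-17 1.88157601e-03] 0.06158426489190783
[ 542.21240393 -276.55520161] 0.03244097666161075 -34.10412114454281 [-1.64798730e-17  1.42758834e-03] 0.062143165820576475
[ 542.26519114 -276.58993361] 0.03249004610436265 -34.27978482226208 [3.16587034e-16 1.69767388e-03] 0.06214889220087649
[ 542.25652269 -276.81622091] 0.03309186058390171 -34.298626907886856 [7.37257477e-18 1.61316637e-03] 0.06262858254934381
[ 542.33829642 -276.89820388] 0.033177116231378305 -34.4008785015873 [4.25007252e-17 1.89361070e-03] 0.06264959754637826
```

View pics/side5z.png

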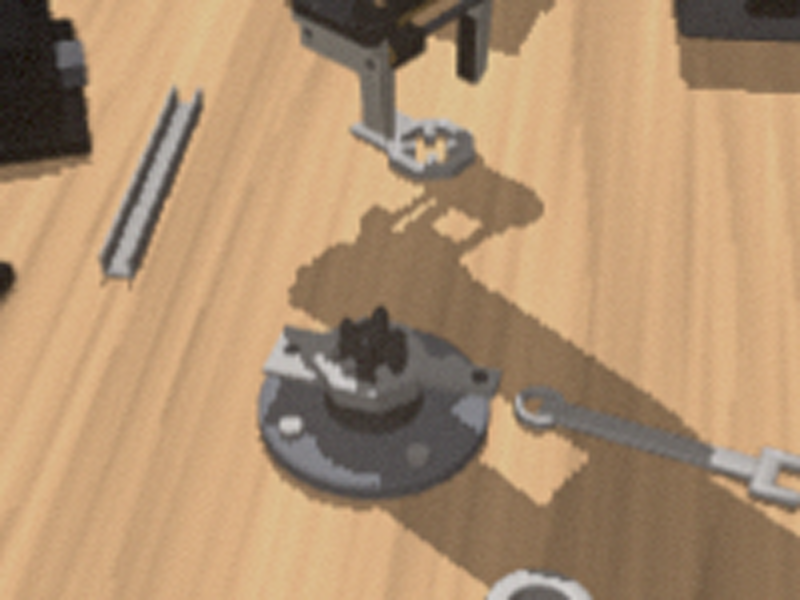

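View pics/top5z.png

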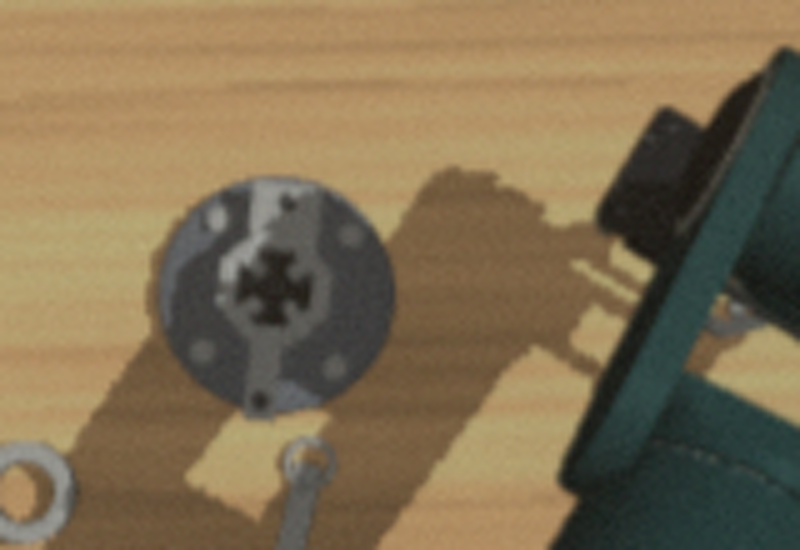

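View pics/disc0z.png

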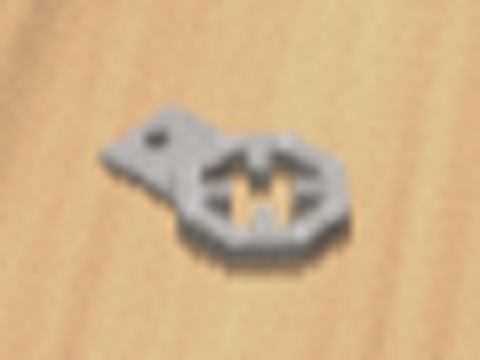

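The separator sits flat on the hub with its tab opposite the fixed tab; in the top zoom the two holes are at (262,402) and (290,202). Next I descend on the disc.

```bash
python3 - <<'E'
from hole import *
T=grab('top');S=grab('side')
def fake(fn,d):
    e=dict(d);e['pixels']=cv2.imread('pics/'+fn)[...,::-1].copy();return e
T0,S0=fake('top0.png',T),fake('side0.png',S)
print('disc hole',hole(T0,(374.5,191.4),.005),hole(S0,(274.6,162.2),.005))
c=cv2.imread('pics/side5.png')[130:190,250:320];cv2.imwrite(f'pics/disc5z.png',cv2.resize(c,None,fx=8,fy=8,interpolation=cv2.INTER_CUBIC))
E
python3 go.py 545.6 -279.0 100 -33.5
```

```text
disc hole (array([374.48352358, 191.15011846]), array([ 585.41988928, -304.64494619])) (array([274.1814346 , 161.89451477]), array([ 584.38945656, -308.4423341 ]))
t 10.3 tcp [ 546.4 -277.7  134.5] psi -32.91 tilt [ 0.0022 -0.0012] F [ 0.4  0.1 -0.1] w 83.7 q6 1.63
REL mm [-0.   1.6 34.5] deg [-0.01 -0.14  0.59] rows 0.6897988593707539 0.07024104485223587
```

View pics/disc5z.png

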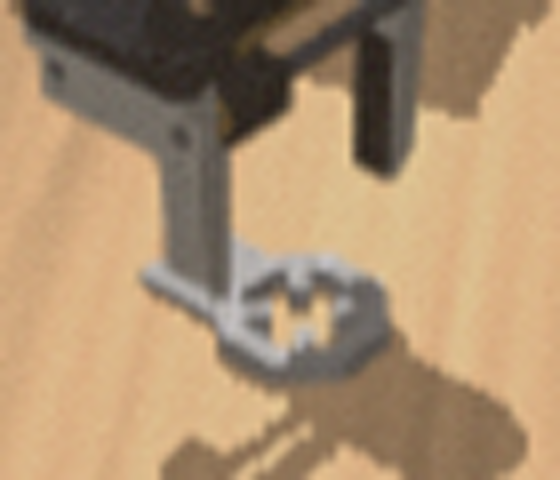

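step_arm:
  steps: [0.3,2.3,12,0,0,0.5,0.8,0.3,2.3,24,0,0,0.5,0.8,0.3,2.3,34,0,0,0.5,0.8,0.3,2.3,40,0,0,0.5,0.8,0.3,2.3,42,0,0,0.5,0.8,0.3,2.3,42,0,0,0.5,0.8]

```text
time: 10.9
ee_pos: [0.5447, -0.2796, 0.0898]
eef_rot: [-3.009, 0.904, 0.001]
contact_force: [0.7, 0.1, 0.5]
grip_width: 0.084
```

```bash
python3 go.py 545.9 -279.8 86.7 -33.5
```

```text
t 10.9 tcp [ 544.7 -279.6   89.8] psi -33.44 tilt [-0.0005  0.0003] F [0.7 0.1 0.5] w 84.0 q6 1.64
REL mm [ 1.1 -0.5  3.1] deg [0.   0.03 0.06] rows 0.06727740066717218 0.008388006838595202
```

step_arm:
  steps: [1,-0.4,2.8,0,0,0,0.8,1,-0.4,2.8,0,0,0,0.6,1,-0.4,2.8,0,0,0,0,1,-0.4,2.8,0,0,0,-1,1,-0.4,2.8,0,0,0,-1,1,-0.4,2.8,0,0,0,-1,1,-0.4,2.8,0,0,0,-1]
  newtons: 25

```text
time: 11.6
ee_pos: [0.5459, -0.28, 0.0876]
eef_rot: [3.009, -0.904, 0.0]
contact_force: [-0.5, -0.1, 1.7]
grip_width: 0.0614
```

```bash
python3 go.py 545.9 -279.8 207 -33.5
```

```text
t 11.6 tcp [ 545.9 -280.    87.6] psi -33.44 tilt [ 0.0001 -0.0002] F [-0.5 -0.1  1.7] w 61.4 q6 1.64
REL mm [-0.000e+00 -1.000e-01 -1.194e+02] deg [ 0.   -0.01  0.06] rows 2.3883894947058053 0.007664310504096157
```

step_arm:
  steps: [0,0,0,0,0,0,-1,0,0,-20,0,0,0,-1,0,0,-50,0,0,0,-1,0,0,-90,0,0,0,-1,0,0,-120,0,0,0,-1,0,0,-120,0,0,0,-1,0,0,-120,0,0,0,-1]
  newtons: 50

```text
time: 12.3
ee_pos: [0.5458, -0.2798, 0.2073]
eef_rot: [-3.009, 0.904, -0.001]
contact_force: [0.3, -1.4, -2.6]
grip_width: 0.0611
```

```bash
python3 go.py 543.8 -11.2 207 -7.9;python3 - <<'E'
from h import *
grab('side','side6.png');i=cv2.imread(f'pics/side6.png');c=i[90:250,180:380];cv2.imwrite(f'pics/side6z.png',cv2.resize(c,None,fx=4,fy=3.75,interpolation=cv2.INTER_CUBIC))
E
```

```text
t 12.3 tcp [ 545.8 -279.8  207.3] psi -33.43 tilt [ 0.0004 -0.0001] F [ 0.3 -1.4 -2.6] w 61.1 q6 1.64
REL mm [-1.497e+02 -2.231e+02  2.000e-01] deg [-0.000e+00 -2.000e-02 -2.553e+01] rows 5.372957805079463 2.9725628198833083
```

View pics/side6z.png

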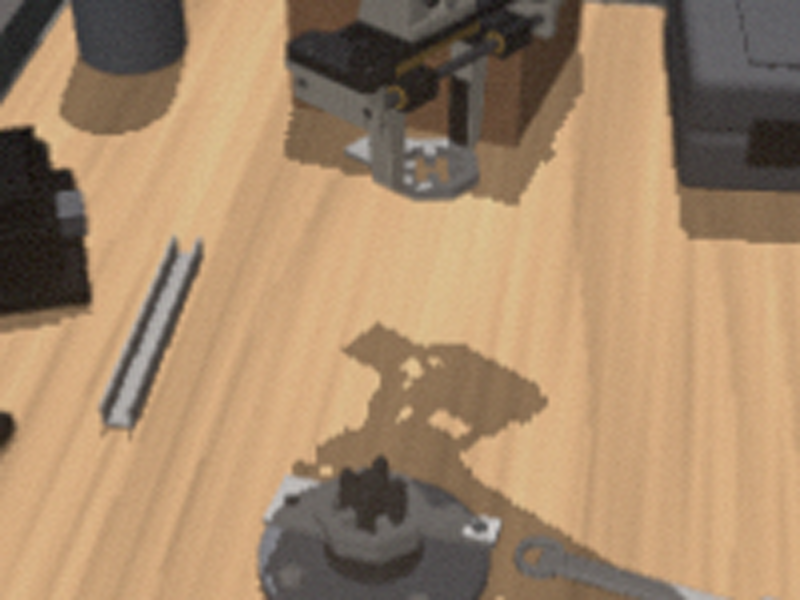

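step_arm:
  steps: [-19,-28,0,0,0,-3.2,-1,-38,-56,0,0,0,-6.4,-1,-56,-84,0,0,0,-9.6,-1,-75,-112,0,0,0,-12.8,-1,-94,-140,0,0,0,-16,-1,-112,-168,0,0,0,-19.2,-1,-131,-196,0,0,0,-22.4,-1,-149,-222,0,0,0,-25.5,-1]

```text
time: 13.15
ee_pos: [0.5431, -0.0111, 0.2055]
eef_rot: [-3.134, 0.214, 0.004]
contact_force: [-0.6, -0.6, -1.1]
grip_width: 0.061
```

```bash
python3 go.py 543.8 -11.2 183 -7.9
```

```text
t 13.15 tcp [543.1 -11.1 205.5] psi -7.8 tilt [-0.0025  0.0003] F [-0.6 -0.6 -1.1] w 61.0 q6 1.64
REL mm [ 0.7  0.1 22.5] deg [0.   0.15 0.1 ] rows 0.45075710792304896 0.02060501056575536
```

step_arm:
  steps: [0.5,0,10,0,0,0,-1,0.5,0,20,0,0,0,-1,0.5,0,23,0,0,0,-1,0.5,0,23,0,0,0,-1,0.5,0,23,0,0,0,-1]

```text
time: 13.65
ee_pos: [0.5444, -0.0133, 0.1843]
eef_rot: [3.134, -0.219, -0.0]
contact_force: [-0.0, -0.0, -1.8]
grip_width: 0.0611
```

```bash
python3 - <<'E'
from h import *
for n in('side','top'):
  grab(n,n+'7.png');i=cv2.imread(f'pics/{n}7.png')
  c=i[170:270,210:330] if n=='side' else i[140:240,210:330]
  cv2.imwrite(f'pics/{n}7z.png',cv2.resize(c,None,fx=6,fy=6,interpolation=cv2.INTER_CUBIC))
E
python3 go.py 543.8 -11.2 173 -7.9
```

```text
t 13.75 tcp [544.4 -13.1 184.7] psi -7.99 tilt [ 0.0004 -0.    ] F [ 0.  -0.3 -1.2] w 61.0 q6 1.64
REL mm [-0.9 -1.8 11.7] deg [-0.   -0.02 -0.09] rows 0.23735576669934658 0.010455378443239939
```

View pics/side7z.png

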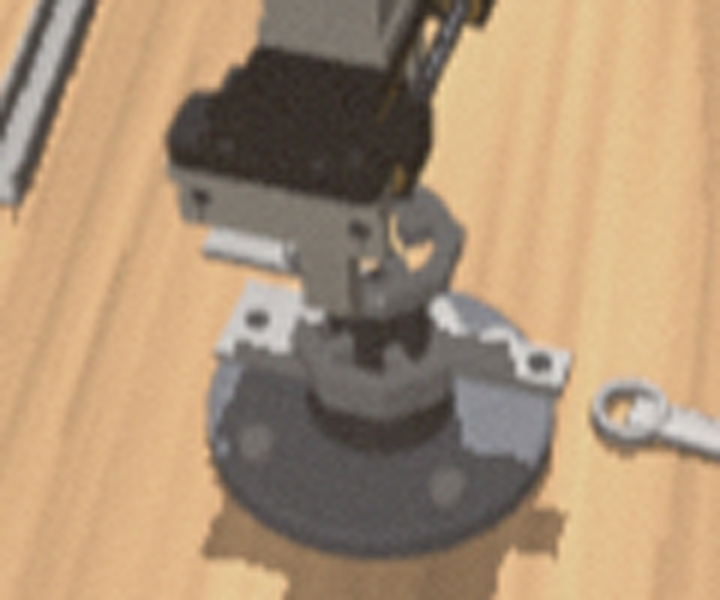

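View pics/top7z.png

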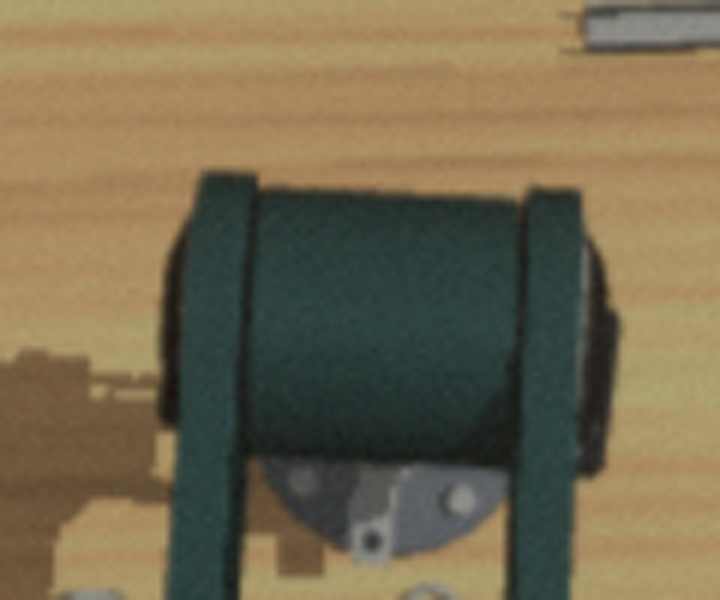

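Run:
```python
from h import *
S=imaging.get_image('side');p=arm.state()['ee_pos'];a=np.radians(-7.99)
x=np.array([np.cos(a),np.sin(a)]);y=np.array([-x[1],x[0]])
for o in(-5.9,-3.9,-1.9):
    w=p[:2]+(62+o)*x+20*y*1e-3/1e-3 if 0 else p[:2]+((62+o)*x+20*y)/1e3
    q=proj(S,[[*w,p[2]-.0876+.005],[*w,p[2]-.0876]]);print(o,(q-[210,170])*6)
# calibration of same check: fixed tab and separator tab corner zoomed
h=np.array([.540,-.0107])
for lx,ly,z in((62,20,.05),(62,-20,.05),(-76,9,.058),(-76,-9,.058)):
    w=h+(lx*x+ly*y)/1e3;print(lx,ly,(proj(S,[[*w,z]])-[210,170])*6)
```

```text
-5.9 [[201.72322517 248.62137601]
 [202.60458588 257.96732688]]
-3.9 [[196.70466827 247.53010683]
 [197.60575571 256.87584884]]
-1.9 [[191.69125401 246.43991961]
 [192.61202246 255.78544066]]
62 20 [[206.29014214 344.8516717 ]]
62 -20 [[240.90597639 273.89413136]]
-76 9 [[558.23457685 387.50575326]]
-76 -9 [[569.83638946 353.53488176]]
```

step_arm:
  steps: [-1.2,-1.8,4,0,0,0,-1,-1.2,-1.8,8,0,0,0,-1,-1.2,-1.8,11,0,0,0,-1,-1.2,-1.8,11,0,0,0,-1,-1.2,-1.8,11,0,0,0,-1]

```text
time: 14.3
ee_pos: [0.5434, -0.0106, 0.1733]
eef_rot: [3.134, -0.217, -0.0]
contact_force: [-0.7, -0.6, -2.0]
grip_width: 0.0612
```

```bash
python3 go.py 543.5 -11.2 165 -7.9
```

```text
t 14.3 tcp [543.4 -10.6 173.3] psi -7.93 tilt [-0.0002  0.    ] F [-0.7 -0.6 -2. ] w 61.2 q6 1.64
REL mm [0.2 0.5 8.3] deg [ 0.    0.01 -0.03] rows 0.16675680781226107 0.00383959242088258
```

step_arm:
  steps: [0.1,0.2,2,0,0,0,-1,0.1,0.2,4,0,0,0,-1,0.1,0.2,6,0,0,0,-1,0.1,0.2,8,0,0,0,-1,0.1,0.2,8,0,0,0,-1]

```text
time: 14.8
ee_pos: [0.5433, -0.0109, 0.165]
eef_rot: [3.134, -0.217, -0.001]
contact_force: [-0.2, -0.2, -1.4]
grip_width: 0.0614
```

```bash
python3 go.py 543.5 -11.2 150 -7.9
```

```text
t 14.8 tcp [543.3 -10.9 165. ] psi -7.94 tilt [-0.0005 -0.    ] F [-0.2 -0.2 -1.4] w 61.4 q6 1.64
REL mm [ 0.2  0.3 15. ] deg [ 0.01  0.03 -0.04] rows 0.3000962569133953 0.005377547195297752
```

step_arm:
  steps: [0,0,3,0,0,0,-1,0,0,6,0,0,0,-1,0,0,9,0,0,0,-1,0,0,12,0,0,0,-1,0,0,14,0,0,0,-1,0,0,14,0,0,0,-1]

```text
time: 15.4
ee_pos: [0.5433, -0.011, 0.1509]
eef_rot: [3.134, -0.217, -0.001]
contact_force: [0.1, -3.7, -4.6]
grip_width: 0.0609
```

```bash
python3 go.py 543.5 -11.2 145.6 -7.9
```

```text
t 15.4 tcp [543.3 -11.  150.9] psi -7.94 tilt [-0.0005 -0.0002] F [ 0.1 -3.7 -4.6] w 60.9 q6 1.64
REL mm [0.2 0.2 5.3] deg [ 0.01  0.03 -0.04] rows 0.10697065700864884 0.005796246161296983
```

step_arm:
  steps: [0,0.3,2,0,0,0,-1,0,0.3,4,0,0,0,-1,0,0.3,5.3,0,0,0,-1,0,0.3,5.6,0,0,0,-1,0,0.3,5.6,0,0,0,-1]

```text
time: 15.9
ee_pos: [0.5433, -0.0111, 0.1457]
eef_rot: [-3.134, 0.217, 0.0]
contact_force: [-0.2, -1.8, -2.0]
grip_width: 0.0611
```

```bash
python3 go.py 543.5 -11.2 145.6 -7.9
```

```text
t 15.9 tcp [543.3 -11.1 145.7] psi -7.93 tilt [-0.0002  0.0001] F [-0.2 -1.8 -2. ] w 61.1 q6 1.64
REL mm [0.2 0.1 0.1] deg [-0.01  0.01 -0.03] rows 0.004099173792587589 0.004257916558236325
```

Home height reached. Now release and lift away.

step_arm:
  steps: [0,0,0.3,0,0,0,0,0,0,0.3,0,0,0,0.8,0,0,0.3,0,0,0,0.8,0,0,0.3,0,0,0,0.8,0,0,-10,0,0,0,0.8,0,0,-35,0,0,0,0.8,0,0,-70,0,0,0,0.8,0,0,-100,0,0,0,0.8]

```text
time: 16.7
ee_pos: [0.5433, -0.0111, 0.2482]
eef_rot: [-3.134, 0.217, -0.001]
contact_force: [0.3, -0.2, -0.1]
grip_width: 0.0838
```

step_arm:
  steps: [0,45,0,0,0,0,0.8,0,90,0,0,0,0,0.8,0,135,0,0,0,0,0.8,0,180,0,0,0,0,0.8,0,220,0,0,0,0,0.8,0,250,0,0,0,0,0.8,0,250,0,0,0,0,0.8,0,250,0,0,0,0,0.8]

```text
time: 17.5
ee_pos: [0.5088, -0.2591, 0.2463]
eef_rot: [-3.134, 0.219, -0.001]
contact_force: [0.2, 0.4, 0.1]
grip_width: 0.0838
```

```bash
python3 - <<'E'
from h import *
T=grab('top','top8.png');S=grab('side','side8.png')
i=cv2.imread('pics/side8.png')[195:275,230:320];j=cv2.imread('pics/top8.png')[170:250,235:305]
cv2.imwrite('pics/f8.png',np.hstack([cv2.resize(x,None,fx=5,fy=5,interpolation=cv2.INTER_CUBIC) for x in(i,j)]))
cv2.imwrite('pics/f8s.png',cv2.imread('pics/side8.png'))
h=np.array([.540,-.0107]);a=np.radians(-7.9);x=np.array([np.cos(a),np.sin(a)])
for d,o in((S,(230,195)),(T,(235,170))):
  for r,z in((50,.063),(-64,.058),(62,.063),(-76,.058)): print(r,(proj(d,[[*(h+x*r/1e3),z]])-o)*5+([0,0] if d is S else [450,0]))
E
python3 go.py 543.5 -11.2 145.6 -7.9
```

```text
50 [[108.94998592 118.8966168 ]]
-64 [[344.67921677 177.90318144]]
62 [[ 84.81178223 113.602082  ]]
-76 [[370.12659694 183.48440136]]
50 [[658.94754461  98.5191264 ]]
-64 [[635.19361842 298.2167605 ]]
62 [[661.44633739  77.65526532]]
-76 [[632.67155147 319.2855438 ]]
t 17.6 tcp [ 509.  -258.   246.2] psi -7.9 tilt [0.0004 0.0001] F [ 0.1 -0.2  0.6] w 83.7 q6 1.19
REL mm [ 1.000e-01 -2.492e+02  1.007e+02] deg [-0.01 -0.02 -0.  ] rows 5.37552031701683 0.0025476394269079478
```

View pics/f8.png

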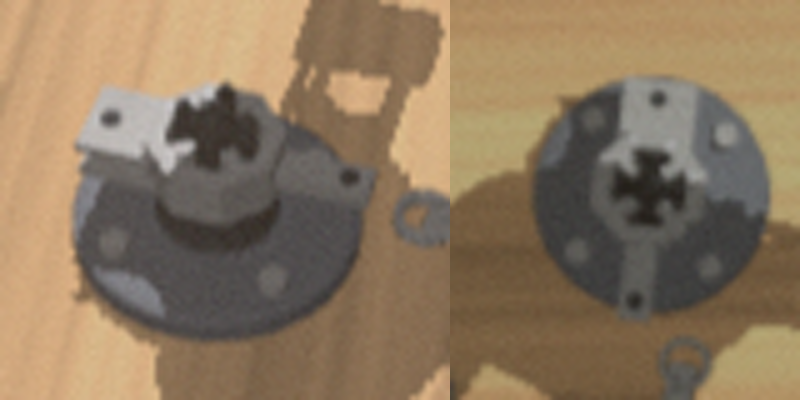

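View pics/f8s.png

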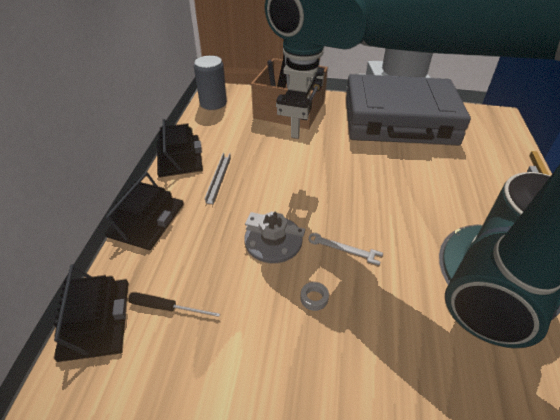

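Both tab holes appear within about 1 px of where a fully home pack should put them: (111,118) and (349,177) in the side zoom, (657,98) and (635,299) in the top zoom. The stack is flat, the bystanders look unmoved, and the arm is clear, so I'm handing in.

```bash
python3 -c "
from plant import arm
print(arm.sign_off())"
```

```text
the job is handed in; nothing more can be done
None
```

The plate pack is built and handed in at about 17.6 s of the 64 s allowed; sign-off reported no verdict. The separator went on first with its tab opposite the fixed disc's tab. The loose disc went on top of it with its tab above the fixed one.

- **Seating:** At release the gripper heights matched fully home for both plates (undersides about 50 and 58 mm). I saw no more than about 5 N on the wrist readings during either fit.
- **Final pictures:** In both views the two tab holes appear within about 1 px (roughly 3 mm) of where they should be for a pack fully home. Both plates look flat, the bystanders look unmoved by eye, and the arm is well clear of everything.
- **Disagreements:** The two cameras differed by about 2 to 4 mm in y. The side view of the fixed tab's corner was also about 4 mm off my prediction. I used the side view only for relative comparisons, and the low forces and final hole positions showed no sign that this affected the fit.

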